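# Clear the jammed end-cap feeder

### The job

An oversize end cap is jammed in the narrow throat of the cap feeder. Without lifting any cap out, gently push it straight back up the feeder until the caps behind it come up firm against the pusher, then slide it sideways right into the side bay. Then run the pusher fully forward so that both smaller caps go out through the throat, and let go of it; leave the other things on the bench alone.

Things in the scene. Friction and masses are not known exactly. Their poses are not given: they have to be found in the camera images.
- throat (a point): Middle of the feeder's throat, on its floor 12 mm above the bench: 46 mm wide, widening to 55 mm, 18 mm further back. The feeder is a plywood board fixed to the bench with walls only 10 mm high, 8 mm thick. Axes: z up, y BACK along the feeder (outlet to pusher), x sideways to the bay. The outlet tray is on -y, y -117 to -8 mm, 90 mm wide inside.
- chamber (a point): Middle of the chamber's floor, 49 mm behind the throat (same axes). The chamber is 55 mm wide, y +18 to +88 mm from the throat; then a lane 44 mm wide leads back to the pusher, to y = +232. On the side away from the bay its wall is at x = -27 to -35 mm and the board ends at x = -55, so a tool can come in above that low wall.
- bay (a point): Middle of the floor of the side bay, x = +54, y = +53 mm from the throat, same axes. The bay is a pocket beside the chamber: mouth at x = +28 from y = +18 to +88, back wall at x = +80 mm. The big cap belongs here, wholly out of the channel; it touches the back wall with its centre at x = +55, and can enter only with its centre 44 mm or more behind the throat.
- big: The jammed oversize cap: round steel tube end cap, 50 mm diameter, 26 mm high, about 0.16 kg, lying flat, 16 mm above the walls. Origin at its centre. Shoving it and the row back takes 1.5 to 4 N until it comes up firm, somewhere 46 to 58 mm behind the throat (not the same each time: feel for it). Firm is 8 to 14 N for a moment; over 22 N damages it. Sideways it slides freely.
- cap1: Nearer of two equal smaller end caps, 42 mm diameter, 26 mm high, 0.10 kg, plain steel, lying flat in a row behind the big one. Origin at its centre.
- cap2: Rear one of the two smaller caps, as cap1; the pusher's sprung rubber face plate (34 mm wide) bears on it. That plate gives about 5 N per mm for 4 mm and is then solid.
- pusher_knob (a point): Upright round knob of the wooden pusher slide, 20 mm diameter, 50 mm tall, grasped from above; the point is on its axis, 20 mm below its top, 64 mm above the bench (its foot is 34 mm above the bench). The slide runs along the feeder's y axis; y points back.
- pusher (a joint): Travel of the pusher in m: 0 at its rear stop, growing as it goes forward (towards the throat, feeder -y), 0.175 fully forward at a hard stop, with the knob just behind the throat. About 1 N to slide empty, 1.5 to 3 N with the row; more means that the caps are jammed. The row must not be squeezed with over 22 N.
- hammer: Hammer lying on the bench; leave it alone.
- tape: Yellow tape measure, 70 x 35 x 62 mm, leave it alone.
- tin: Small tin, 72 mm diameter, 90 mm high, leave it alone.
Things that resemble listed ones, but are neither listed nor needed, are in the scene too. What is shaped like the big but purple is not meant.

How it is judged:
By the outcome, as a careful person would: the job done as asked, in the order asked, and still so for the second after the job is handed in, with the robot touching nothing.
It also fails if it takes over 72 s, if anything falls off the work surface, if the arm or the gripper's body presses on something with over 40 N, if the wrist force passes 120 N, or if a joint passes its speed limit or range.

### The arm

A 6-joint arm with a two-finger parallel gripper is mounted at the origin on the work surface. World frame = base frame: x ahead of the robot, y to its left, z up, the work surface at z = 0. Lengths are in mm, angles in rad, forces in N, time in s.
With the tool pointing down it reaches from about 350 to 875 mm from the base axis. Payload 4.2 kg.
Tool frame: the origin (TCP) lies on the mounting face of the last link; the fingertips stand 182 mm ahead of it and the grasp point (between the pads) lies 164 mm ahead of it; z points along the fingers, y is the line along which they close (so a half turn about z gives the same grasp; the last joint's range is limited). The gripper opens to 87 mm and grips with 3 to 60 N. Pads are 19 mm wide; open, the fingers measure 117 mm over their backs; the gripper's body (75 mm by 190 mm) begins 51 mm behind the grasp point.
Start: joints at [1.535, 0.385, 0.008, 0, -1.194, -0.259], TCP at [181.561, 598.027, 404.75] pointing down, gripper open.
Joint ranges: [-3.14, 3.14], [-1.21, 2.06], [-1.07, 1.41], [-3.16, 2.05], [-2.99, -0.16], [-3.1, 3.1]. Speed limits (rad/s): [2.79, 2.79, 3.14, 3.14, 3.14, 3.14].

### API

Orientations are given as a unit quaternion [w, x, y, z].
In Python, from bench import env gives the robot as it stands.
- The arm moves only by the tool drive_tool, never from a script. Its argument "motion" is text: rows parted by semicolons, each of 7 numbers parted by spaces: the turn, a rotation vector about the tool's x, y, z in degrees, then the shift along the tool's x, y, z in mm, then the closure in counts, from 0 (fully open) to 255 (shut). In form: wx wy wz tx ty tz fingers; .... A call has 1 to 20 rows; each row is the pose to reach, as a shift and turn from the pose commanded when the call began, along the tool's axes at that moment; what a row does not reach only later rows make up. A row lasts 1/12 s, in which the tool goes at most 41.7 mm and 7.16 degrees, less where a joint would pass 70% of its speed; a pose out of reach is approached as far as the arm can. A call with a gripper value outside its range is refused whole. The fingers move at their own pace and stop on an object; "force" is the grip in N (left out, the last holds). Time passes only in rows, so rows that repeat a pose let the fingers close. It gives the time, the measured TCP pose, the force, the opening and the grip force at its end, in the units of the state.
- env.state(): the state, without advancing time (a new reading comes with each control period).
- env.get_image(name): name is "scene" or "top" or "wrist"; returns (picture, depth): 384x512x3 uint8, blue, green, red; 384x512 float32, mm along the optical axis (not along the pixel's ray), 0 where there is no reading.
- env.camera_info(name): a dict with "mtx" (3x3 intrinsics, pixels), "extrinsics" (4x4, takes a point from camera to world coordinates); the wrist camera has in their place "tool_from_camera" (4x4, takes a point from camera to tool coordinates, whose origin is the TCP and whose axes are the flange's). Camera axes: x right, y up, looking along -z (the intrinsics and any distortion apply to the point x, -y, -z); pixel columns grow to the right and rows downward; lengths in mm; the calibration is good to about 2 mm. A picture is of the moment at which its call begins: read the wrist's pose just before it. camera_info takes no time and is no camera call.
- env.hand_in(): hands the job in; it is judged then, once.
The state is a dict: "t": time; "joint_pos": joint angles; "dq": joint speeds; "joint_torque": joint torques, N m; "tcp_pos": TCP position; "ee_rot": TCP orientation; "force": force on the tool from outside, world axes, zero at the start; "moment": the same for the moment, N m; "width": finger opening in mm; "grip_force": force on a finger pad.
Only numpy, scipy, OpenCV 4.12 (cv2) and the standard library are available. Lean on these libraries where they do the work, as an engineer would, in place of code of your own. Each camera call takes 0.05 s, during which the arm holds its last target. There are 200 camera calls.

## Working session

There is one attempt and no reset: what is moved stays moved. The work goes in short steps, Python scripts to look and compute and a tool call to move; the robot and the scene stay as the last step left them, time stands still between calls to the robot, and variables do not carry over. Pictures are saved under pics/ and viewed, at most 10 in all, crops included, and the job is handed in when it is done.

Besides the shell and the picture viewer there is one more tool, called after "Call:" as a command line: name --argument value ..., lists and objects as JSON in quotes. drive_tool: Moves the arm, as the interface text tells. Its arguments: {"type":"object","properties":{"motion":{"type":"string"},"force":{"type":"number"}},"required":["motion"]}

```bash
mkdir -p pics; ls
cat > h.py <<'E'
import numpy as np,cv2
from bench import env
from scipy.spatial.transform import Rotation as R
def grab(n):
    s=env.state(); im,d=env.get_image(n); np.savez(f'/tmp/{n}.npz',im=im,d=d,p=s['tcp_pos'],q=s['ee_rot']); return im,d
def ext(n,z=None):
    ci=env.camera_info(n)
    if n!='wrist': return np.array(ci['mtx']),np.array(ci['extrinsics'])
    q=z['q']; T=np.eye(4); T[:3,:3]=R.from_quat([q[1],q[2],q[3],q[0]]).as_matrix(); T[:3,3]=z['p']
    return np.array(ci['mtx']),T@np.array(ci['tool_from_camera'])
def pt(n,u,v,zp=None):
    z=np.load(f'/tmp/{n}.npz'); K,E=ext(n,z); d=z['d'][int(v),int(u)]
    r=np.linalg.inv(K)@[u,v,1]; r=np.array([r[0],-r[1],-1])
    o=E[:3,3]; w=E[:3,:3]@r
    if zp is not None: return o+w*(zp-o[2])/w[2]
    return o+w*d
E
python3 - <<'E'
from h import *
s=env.state(); print(s)
for n in ['top','scene','wrist']:
    im,d=grab(n); print(n,{k:v for k,v in env.camera_info(n).items()})
    cv2.imwrite(f'pics/{n}0.png',im)
E
```

```text
pics
{'t': 0.0, 'joint_pos': array([ 1.53463702e+00,  3.85543112e-01,  6.63604252e-03, -4.88615151e-04,
       -1.19398576e+00, -2.58603166e-01]), 'dq': array([-0.00016969,  0.00024653,  0.00075386, -0.00132609, -0.00167698,
        0.00140289]), 'joint_torque': array([ 4.33005080e-04, -3.90667355e+01,  1.87404388e+01,  4.21985328e+00,
        1.09962738e-02, -1.84785495e-04]), 'tcp_pos': array([181.47564278, 597.85998402, 403.67282963]), 'ee_rot': array([ 1.06697838e-03,  9.89145221e-01, -1.46937336e-01, -1.09321913e-04]), 'force': array([-0.88017048, -0.04173612,  0.52933245]), 'moment': array([ 0.02280226, -0.02424332,  0.01044948]), 'grip_force': 0.0, 'width': 86.93174121917879}
top {'mtx': array([[497.35523698,   0.        , 259.07381014],
       [  0.        , 497.35523698, 184.55933892],
       [  0.        ,   0.        ,   1.        ]]), 'extrinsics': array([[-7.32622041e-02,  9.75767352e-01, -2.06181290e-01,
         2.83890823e+02],
       [-9.97307854e-01, -7.10337529e-02,  1.82002677e-02,
        -1.12714170e+01],
       [ 3.11339623e-03,  2.06959611e-01,  9.78344533e-01
[... 470 characters left out ...]
     [-1.44607724e-03,  7.50592779e-01,  6.60763489e-01,
         8.65540926e+02],
       [ 0.00000000e+00,  0.00000000e+00,  0.00000000e+00,
         1.00000000e+00]])}
wrist {'mtx': array([[293.39814598,   0.        , 257.46626095],
       [  0.        , 293.39814598, 191.57226472],
       [  0.        ,   0.        ,   1.        ]]), 'tool_from_camera': array([[-2.53462514e-04,  9.62526324e-01,  2.71188148e-01,
         7.50811117e+01],
       [ 9.99999955e-01,  2.86674843e-04, -8.28560542e-05,
        -3.42463188e-01],
       [-1.57493953e-04,  2.71188115e-01, -9.62526354e-01,
         2.05257346e+01],
       [ 0.00000000e+00,  0.00000000e+00,  0.00000000e+00,
         1.00000000e+00]])}
```

View pics/top0.png

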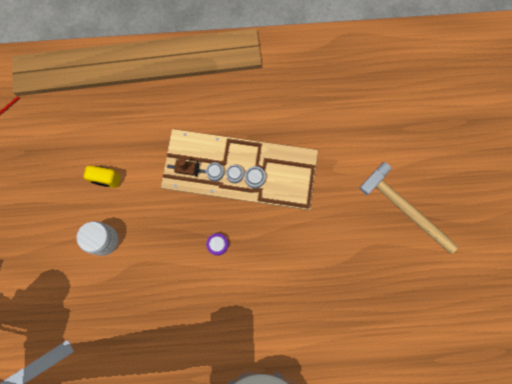

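View pics/scene0.png

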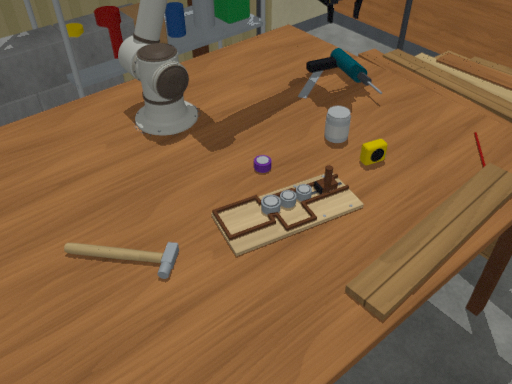

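The top view shows the feeder at (165-318, 130-208): outlet on the right, bay above (243,152), pusher knob about (185,166). The caps are at (215,171), (235,174) and the jammed one at (256,177). What could be mistaken for the big cap: the purple one at (217,244), cap1 at (235,174) and cap2 at (215,171). I choose (256,177), which is in the throat. I'll check that in a close crop.

Run:
```python
from h import *
im=np.load('/tmp/top.npz')['im']
c=cv2.resize(im[120:215,155:325],None,fx=4.7,fy=4.7,interpolation=cv2.INTER_CUBIC)
cv2.imwrite('pics/crop1.png',c); print(c.shape)
for u,v in [(215,171),(235,174),(256,177)]: print(pt('top',u,v),pt('top',u,v,38))
```

```text
(446, 799, 3)
[565.0705312   68.92044006  37.08753054] [564.8461358   68.85644297  38.        ]
[554.54718005  22.27812052  36.37993178] [554.16391917  22.23061295  38.        ]
[542.39913673 -26.58155706  42.12286648] [543.3354092  -26.63700775  38.        ]
```

View pics/crop1.png

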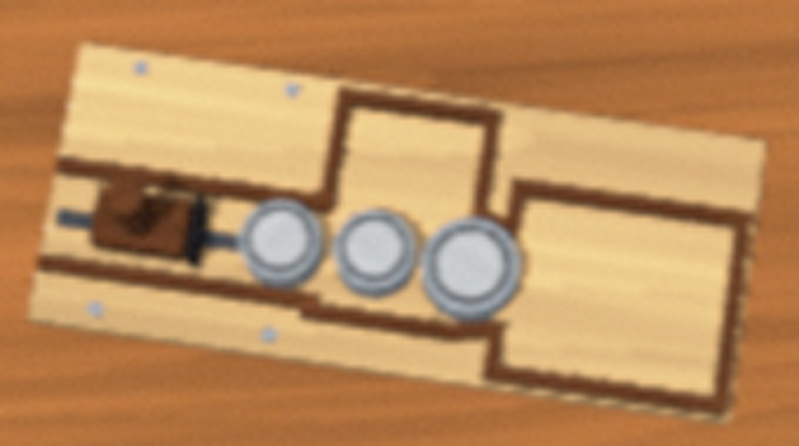

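The crop shows the plain steel big cap in the throat at crop (471,262). Its rim is visibly larger than cap1 (375,247) and cap2 (282,240), so the choice stands. Next I fit the feeder pose to wall corners read off the crop.

Run:
```python
from h import *
from scipy.optimize import least_squares
c=lambda u,v:(u/4.7+155-.4,v/4.7+120-.4)
# crop px -> feeder xy, z
L=[((345,90),(88,96),22),((498,111),(88,10),22),((522,196),(45,-8),22),((735,223),(45,-117),22),((718,398),(-45,-117),22),((502,370),(-45,-8),22),
((352,107),(80,88),22),((484,122),(80,18),22),((302,313),(-35,96),22),((30,320),(-55,232),12),((471,262),(0,11),38)]
W=np.array([pt('top',*c(*p),zp=z)[:2] for p,f,z in L]); F=np.array([f for _,f,_ in L],float)
def T(q,F): a=q[2]; return F@np.array([[np.cos(a),np.sin(a)],[-np.sin(a),np.cos(a)]])+q[:2]
r=least_squares(lambda q:(T(q,F)-W).ravel(),[540,-35,0],loss='soft_l1',f_scale=2)
q=r.x; print(q[:2],np.degrees(q[2])); print(np.round(W-T(q,F),1))
A=np.array([[np.cos(q[2]),np.sin(q[2])],[-np.sin(q[2]),np.cos(q[2])]])
for p in [(471,262),(375,247),(282,240)]: print('cap in feeder',(pt('top',*c(*p),zp=38)[:2]-q[:2])@A.T)
# knob: points above z=60 near the slide
z=np.load('/tmp/top.npz'); K,E=ext('top',z)
P=[pt('top',u,v) for u in range(165,212) for v in range(145,190)]; P=np.array(P); k=P[P[:,2]>55]
print('knob',len(k),k.mean(0),k[:,2].max(),k.min(0),(k.mean(0)[:2]-q[:2])@A.T)
s=env.state();Rm=R.from_quat(np.roll(s['ee_rot'],-1)).as_matrix();print(Rm.round(3))
```

```text
[542.11420208 -36.90883723] -12.50047422655702
[[-1.9 -3.7]
 [-0.3  2.3]
 [-0.4  1.6]
 [ 1.1  0.7]
 [-0.6 -1.7]
 [-2.  -0.9]
 [-1.8 -0.7]
 [ 0.4  0.4]
 [ 2.3 -1.5]
 [ 0.9  0.5]
 [ 3.   2. ]]
cap in feeder [ 2.521374   13.64400537]
cap in feeder [ 3.17538028 62.4665271 ]
cap in feeder [-3.12610459e-02  1.09245125e+02]
knob 90 [547.46809256 122.87616232 200.82299458] 1180.4616448318063 [283.89082328 -11.27141701  55.73188188] [-29.35812247 157.15600806]
[[ 0.957 -0.291 -0.   ]
 [-0.291 -0.957 -0.002]
 [ 0.     0.002 -1.   ]]
```

Call:
drive_tool --motion "0 0 -1 130 108 26 255;0 0 -2 260 216 52 255;0 0 -4.4 525 433 104 255;0 0 -4.4 525 433 104 255;0 0 -4.4 525 433 104 255;0 0 -4.4 525 433 104 255;0 0 -4.4 525 433 104 255;0 0 -4.4 525 433 104 255;0 0 -4.4 525 433 104 255;0 0 -4.4 525 433 104 255;0 0 -4.4 525 433 104 255;0 0 -4.4 525 433 104 255;0 0 -4.4 525 433 104 255;0 0 -4.4 525 433 104 255;0 0 -4.4 525 433 104 255;0 0 -4.4 525 433 104 255;0 0 -4.4 525 433 104 255;0 0 -4.4 525 433 104 255;0 0 -4.4 525 433 104 255;0 0 -4.4 525 433 104 255" --force 20

```text
t: 1.82
tcp_pos: [557.8, 31.2, 300.5]
ee_rot: [0.0, 0.994, -0.109, -0.0]
force: [-0.6, 1.0, 0.5]
width: 0.2
grip_force: 0.0
```

Run:
```python
from h import *
im,d=grab('wrist'); cv2.imwrite('pics/w1.png',cv2.resize(im,(800,600),interpolation=cv2.INTER_CUBIC))
z=np.load('/tmp/wrist.npz'); print(z['p'],z['q'])
```

```text
[557.8298892   31.23952603 300.53128945] [ 4.28545651e-05  9.94050331e-01 -1.08921229e-01 -3.22832276e-04]
```

View pics/w1.png

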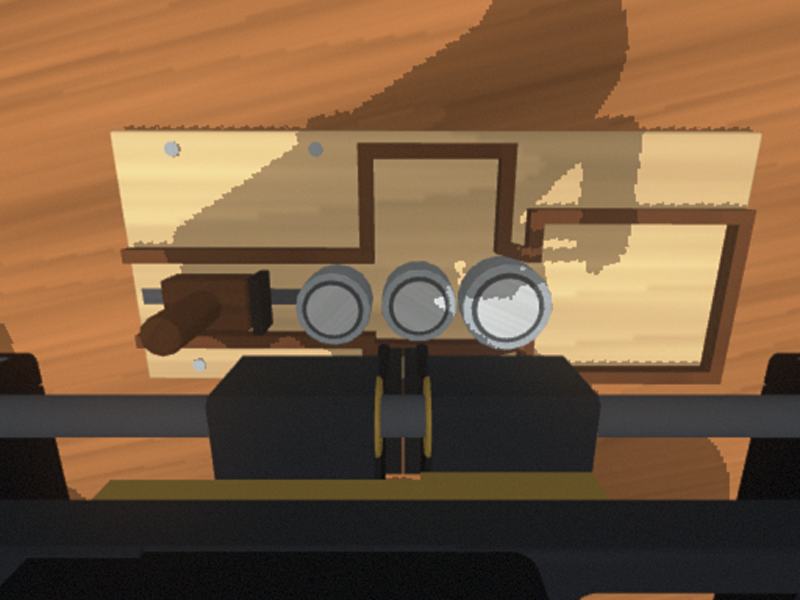

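The wrist view shows the bay corners at (358,144) and (518,144), the tray's outer corners at (528,209), (755,209) and (720,383), the cap rings at (509,308), (419,305) and (333,305), and the knob top at (160,336). I'll refit the pose from these closer points.

Run:
```python
from h import *
from scipy.optimize import least_squares
k=512/800; c=lambda u,v:(u*k,v*k)
L=[((358,144),(88,96)),((518,144),(88,10)),((373,158),(80,88)),((499,158),(80,18)),((528,209),(53,0)),((541,222),(45,-8)),((755,209),(53,-125)),((720,383),(-53,-125)),((374,262),(22,88))]
W=np.array([pt('wrist',*c(*p),zp=22)[:2] for p,f in L]); F=np.array([f for _,f in L],float)
def T(q,F): a=q[2]; return F@np.array([[np.cos(a),np.sin(a)],[-np.sin(a),np.cos(a)]])+q[:2]
r=least_squares(lambda q:(T(q,F)-W).ravel(),[540,-35,0],loss='soft_l1',f_scale=1)
q=r.x; print(q[:2],np.degrees(q[2])); A=np.array([[np.cos(q[2]),np.sin(q[2])],[-np.sin(q[2]),np.cos(q[2])]])
print(np.round((W-T(q,F))@A.T,1))
for p,z in [((509,308),38),((419,305),38),((333,305),38),((160,336),84)]: print((pt('wrist',*c(*p),zp=z)[:2]-q[:2])@A.T,pt('wrist',*c(*p)), pt('wrist',*c(*p),zp=z))
```

```text
[543.81063645 -38.10442802] -12.541017981626577
[[-1.  -1.4]
 [-1.  -0.8]
 [-0.2 -1.3]
 [-0.1  1. ]
 [-0.1  1.3]
 [ 0.7  1.5]
 [-0.1  0.6]
 [ 0.3  0. ]
 [ 1.  -0.9]]
[ 0.42966924 12.10617626] [547.39457266 -26.11599951  39.53715362] [546.85877093 -26.38039308  38.        ]
[ 2.14141171 61.75243885] [559.7418891   21.67075774  39.45436044] [559.30978698  21.70966464  38.        ]
[  2.12876491 109.08185367] [569.65718111  67.84188995  38.32472189] [569.57447947  67.91258398  38.        ]
[  1.03046622 181.04990594] [583.64714948 139.66400043  81.99216849] [584.12941933 138.40201958  84.        ]
```

Call:
drive_tool --motion "0 0 0 1 37 0 255;0 0 0 1 74 0 255;0 0 0 1 110 20 255;0 0 0 1 110 60 255;0 0 0 1 110 90 255;0 0 0 1 110 99 255;0 0 0 1 110 99 255;0 0 0 1 110 99 255"

```text
t: 2.53
tcp_pos: [536.0, -75.4, 202.7]
ee_rot: [0.0, 0.994, -0.108, 0.001]
force: [1.2, -0.1, 1.0]
width: 0.8
grip_force: 0.0
```

Call:
drive_tool --motion "0 0 0 0 -2 0 255;0 0 0 0 -5 0 255;0 0 0 0 -8 0 255;0 0 0 0 -10 0 255;0 0 0 0 -12 0 255;0 0 0 0 -14 0 255;0 0 0 0 -16 0 255;0 0 0 0 -18 0 255;0 0 0 0 -20 0 255;0 0 0 0 -22 0 255;0 0 0 0 -24 0 255;0 0 0 0 -26 0 255;0 0 0 0 -28 0 255;0 0 0 0 -30 0 255"

```text
t: 3.7
tcp_pos: [541.8, -47.1, 201.7]
ee_rot: [0.0, 0.994, -0.109, -0.0]
force: [0.1, -1.7, 1.2]
width: 0.4
grip_force: 0.9
```

Call:
drive_tool --motion "0 0 0 0 -2 0 255;0 0 0 0 -4 0 255;0 0 0 0 -5 0 255;0 0 0 0 -6 0 255;0 0 0 0 -7 0 255;0 0 0 0 -8 0 255;0 0 0 0 -9 0 255;0 0 0 0 -10 0 255"

```text
t: 4.37
tcp_pos: [543.9, -37.3, 201.7]
ee_rot: [0.0, 0.994, -0.109, -0.0]
force: [-1.0, -2.6, 1.1]
width: 0.3
grip_force: 0.9
```

Run:
```python
from h import *
im,d=grab('wrist'); cv2.imwrite('pics/w2.png',cv2.resize(im[60:300,60:400],None,fx=2.3,fy=2.3,interpolation=cv2.INTER_CUBIC))
```

```text
(no output)
```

View pics/w2.png

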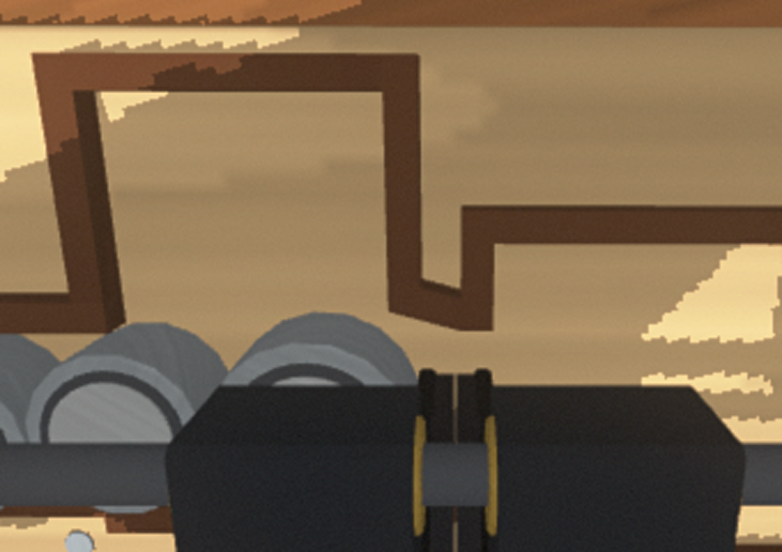

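Call:
drive_tool --motion "0 0 0 0 -1 0 255;0 0 0 0 -2 0 255;0 0 0 0 -3 0 255;0 0 0 0 -4 0 255"

```text
t: 4.75
tcp_pos: [544.8, -33.4, 201.7]
ee_rot: [0.0, 0.994, -0.109, -0.0]
force: [-1.3, -2.5, 0.3]
width: 0.6
grip_force: 0.9
```

Call:
drive_tool --motion "0 0 0 0 -1 0 255;0 0 0 0 -1.5 0 255;0 0 0 0 -2 0 255"

```text
t: 5.0
tcp_pos: [545.3, -31.4, 201.8]
ee_rot: [-0.0, 0.994, -0.109, -0.0]
force: [-1.3, -1.3, 0.2]
width: 0.7
grip_force: 0.9
```

Call:
drive_tool --motion "0 0 0 0 -0.5 0 255;0 0 0 0 -1 0 255;0 0 0 0 -1.5 0 255"

```text
t: 5.25
tcp_pos: [545.5, -30.2, 201.7]
ee_rot: [0.0, 0.994, -0.109, -0.0]
force: [-1.7, -3.1, 0.7]
width: 0.7
grip_force: 1.5
```

Call:
drive_tool --motion "0 0 0 0 -0.5 0 255;0 0 0 0 -1 0 255;0 0 0 0 -1.5 0 255"

```text
t: 5.5
tcp_pos: [545.8, -28.6, 201.7]
ee_rot: [0.0, 0.994, -0.109, -0.0]
force: [-0.9, -2.6, 1.2]
width: 0.3
grip_force: 1.5
```

Call:
drive_tool --motion "0 0 0 0 -0.5 0 255;0 0 0 0 -1 0 255;0 0 0 0 -1.5 0 255"

```text
t: 5.75
tcp_pos: [546.2, -27.1, 201.7]
ee_rot: [0.0, 0.994, -0.109, -0.0]
force: [-0.5, -2.2, 1.4]
width: 0.7
grip_force: 1.4
```

Call:
drive_tool --motion "0 0 0 0 -0.5 0 255;0 0 0 0 -1 0 255;0 0 0 0 -1.5 0 255"

```text
t: 6.0
tcp_pos: [546.5, -25.6, 201.7]
ee_rot: [0.0, 0.994, -0.109, -0.0]
force: [-1.7, -2.1, 1.4]
width: 0.5
grip_force: 1.4
```

Call:
drive_tool --motion "0 0 0 0 -0.5 0 255;0 0 0 0 -1 0 255;0 0 0 0 -1.5 0 255"

```text
t: 6.25
tcp_pos: [546.8, -24.4, 201.7]
ee_rot: [0.0, 0.994, -0.109, -0.0]
force: [0.0, -5.2, 1.5]
width: 0.5
grip_force: 2.6
```

Call:
drive_tool --motion "0 0 0 0 -0.4 0 255;0 0 0 0 -0.8 0 255;0 0 0 0 -0.8 0 255"

```text
t: 6.5
tcp_pos: [546.8, -23.9, 201.7]
ee_rot: [0.0, 0.994, -0.109, -0.001]
force: [-1.7, -6.4, 1.9]
width: 0.7
grip_force: 2.9
```

Call:
drive_tool --motion "0 0 0 0 -0.5 0 255;0 0 0 0 -1 0 255;0 0 0 0 -1 0 255"

```text
t: 6.75
tcp_pos: [546.8, -23.3, 201.7]
ee_rot: [0.001, 0.994, -0.109, -0.001]
force: [-0.9, -7.3, 2.5]
width: 0.3
grip_force: 3.8
```

Call:
drive_tool --motion "0 0 0 0 -0.5 0 255;0 0 0 0 -1.2 0 255;0 0 0 0 -1.2 0 255"

```text
t: 7.0
tcp_pos: [546.8, -22.5, 201.7]
ee_rot: [0.001, 0.994, -0.109, -0.002]
force: [-1.9, -10.0, 2.1]
width: 0.5
grip_force: 4.8
```

Call:
drive_tool --motion "0 0 0 0 -0.5 0 255;0 0 0 0 -0.5 0 255;0 0 0 0 -0.5 0 255;0 0 0 0 -0.5 0 255"

```text
t: 7.33
tcp_pos: [546.7, -22.3, 201.7]
ee_rot: [0.001, 0.994, -0.109, -0.002]
force: [-1.7, -10.2, 3.4]
width: 0.6
grip_force: 5.3
```

Call:
drive_tool --motion "0 0 0 0 2 0 255;0 0 0 0 5 0 255;0 0 0 0 10 0 255;0 0 0 0 18 -3 255;0 0 0 0 20 -40 255;0 0 0 -30 0 -75 255;0 0 0 -65 -20 -90 255;0 0 0 -70 -36 -90 255;0 0 0 -70 -36 -90 255;0 0 0 -70 -36 -90 255;0 0 0 -70 -36 -90 255"

```text
t: 8.25
tcp_pos: [487.2, 29.4, 291.9]
ee_rot: [-0.0, 0.994, -0.109, 0.0]
force: [-0.1, 0.1, -0.4]
width: 0.7
grip_force: 0.0
```

Run:
```python
from h import *
im,d=grab('wrist'); cv2.imwrite('pics/w3.png',cv2.resize(im,(800,600),interpolation=cv2.INTER_CUBIC))
z=np.load('/tmp/wrist.npz'); print(z['p'],z['q'])
```

```text
[487.21958967  29.44625508 291.86142435] [-2.52119029e-04  9.94080379e-01 -1.08646465e-01  2.85551091e-04]
```

View pics/w3.png

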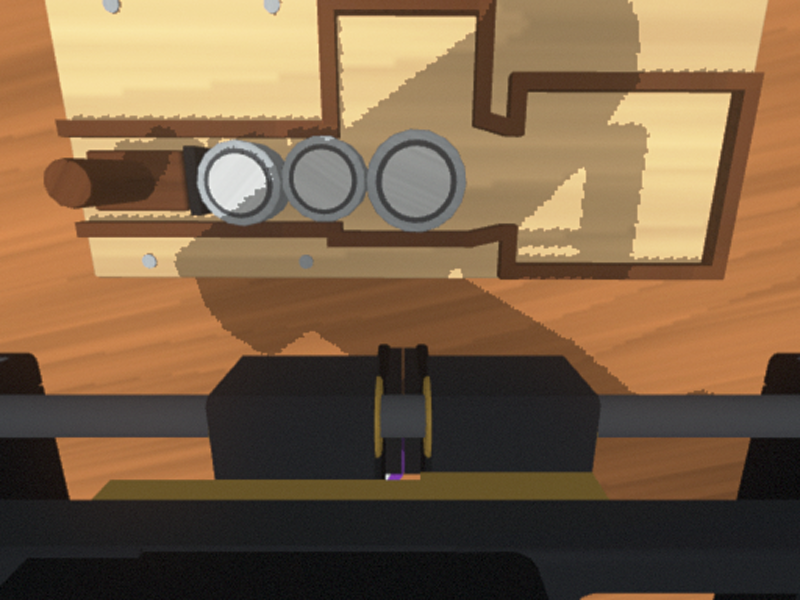

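The row is closed up: plate at (193,180), caps at (238,180) and (324,179), big cap at (416,181). A bit of purple at (395,478) shows that the decoy is near the approach lane.

Run:
```python
from h import *
k=512/800; c=lambda u,v:(u*k,v*k); t=np.array([543.8,-38.1]);a=np.radians(-12.54);A=np.array([[np.cos(a),np.sin(a)],[-np.sin(a),np.cos(a)]])
f=lambda p:((p[:2]-t)@A.T).round(1)
for p in [(416,181),(324,179),(238,180)]: print(f(pt('wrist',*c(*p),zp=38)),pt('wrist',*c(*p))[2])
print('wall top inner bay',f(pt('wrist',*c(337,13),zp=22)),f(pt('wrist',*c(477,13),zp=22)),'bl',f(pt('wrist',*c(328,245),zp=22)),'tray TL out',f(pt('wrist',*c(510,73),zp=22)))
p=pt('top',217,244); print('purple',p,f(p)); s=env.state(); print('tcp',f(s['tcp_pos']))
```

```text
[ 0.2 47.4] 38.54085359471489
[ 1.1 92.7] 37.41213538105953
[  0.6 135.1] 38.718595350490034
wall top inner bay [78.  85.6] [78.1 18.3] bl [-34.1  94.7] tray TL out [51.8  0.7]
purple [393.93201804  74.51769436  27.50416408] [-170.7   77.4]
tcp [-69.7  53.4]
```

Call:
drive_tool --motion "0 0 0 0 5 30 196;0 0 0 0 5 60 196;0 0 0 10 5 80 196;0 0 0 18 5 84 196;0 0 0 22 5 84 196;0 0 0 22 5 84 196;0 0 0 22 5 84 196;0 0 0 22 5 84 196"

```text
t: 8.97
tcp_pos: [507.7, 19.8, 208.9]
ee_rot: [-0.001, 0.994, -0.109, 0.001]
force: [-0.0, 0.3, -0.3]
width: 20.2
grip_force: 0.0
```

Call:
drive_tool --motion "0 0 0 4 0 1 196;0 0 0 8 0 1 196;0 0 0 11 0 1 196;0 0 0 13 0 1 196;0 0 0 15 0 1 196;0 0 0 17 0 1 196;0 0 0 19 0 1 196;0 0 0 21 0 1 196;0 0 0 23 0 1 196;0 0 0 25 0 1 196;0 0 0 27 0 1 196;0 0 0 29 0 1 196;0 0 0 31 0 1 196;0 0 0 33 0 1 196;0 0 0 35 0 1 196"

```text
t: 10.22
tcp_pos: [541.9, 12.3, 206.7]
ee_rot: [-0.0, 0.994, -0.109, 0.0]
force: [-0.9, 0.3, 0.1]
width: 20.0
grip_force: 0.3
```

Call:
drive_tool --motion "0 0 0 2 0 0 196;0 0 0 4 0 0 196;0 0 0 6 0 0 196;0 0 0 8 0 0 196;0 0 0 10 0 0 196;0 0 0 12 0 0 196;0 0 0 14 0 0 196;0 0 0 16 0 0 196;0 0 0 18 0 0 196;0 0 0 20 0 0 196;0 0 0 22 0 0 196;0 0 0 24 0 0 196;0 0 0 26 0 0 196;0 0 0 28 0 0 196"

```text
t: 11.38
tcp_pos: [569.2, 6.2, 206.7]
ee_rot: [0.0, 0.994, -0.109, -0.0]
force: [-0.8, 0.4, 0.2]
width: 20.0
grip_force: 0.3
```

Run:
```python
from h import *
im,d=grab('wrist'); cv2.imwrite('pics/w4.png',cv2.resize(im,(800,600),interpolation=cv2.INTER_CUBIC))
z=np.load('/tmp/wrist.npz'); print(z['p'],z['q'])
```

```text
[569.15914035   6.1871213  206.73905766] [ 1.21504374e-05  9.94066553e-01 -1.08773560e-01 -2.59227536e-05]
```

View pics/w4.png

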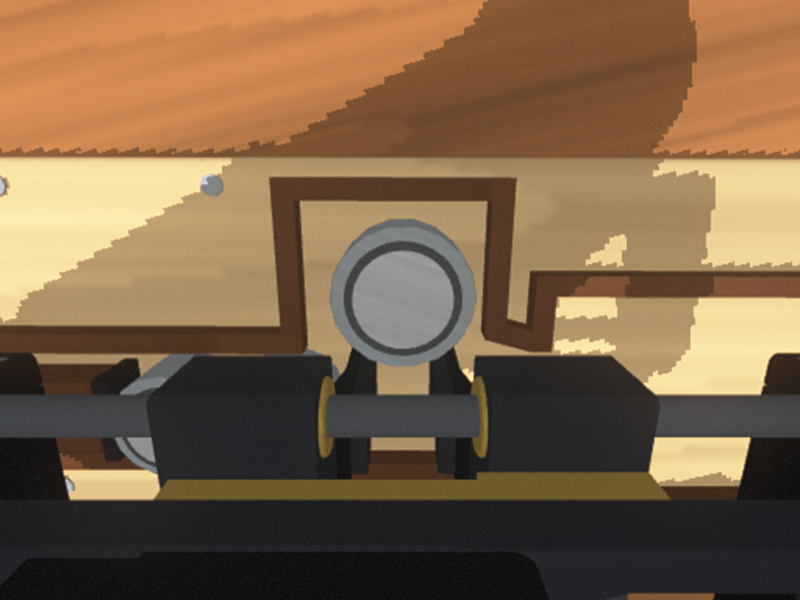

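The big cap sits at (403,300), cradled by the fingers and entering the bay; its gap to the back wall is still visible at (403,210).

Call:
drive_tool --motion "0 0 0 1 0 0 196;0 0 0 2 0 0 196;0 0 0 3 0 0 196;0 0 0 4 0 0 196;0 0 0 5 0 0 196"

```text
t: 11.85
tcp_pos: [573.9, 5.1, 206.8]
ee_rot: [0.0, 0.994, -0.109, -0.0]
force: [-1.4, -0.4, -0.2]
width: 20.3
grip_force: 0.4
```

Call:
drive_tool --motion "0 0 0 0.7 0 0 196;0 0 0 1.4 0 0 196;0 0 0 1.4 0 0 196"

```text
t: 12.1
tcp_pos: [575.3, 4.8, 206.8]
ee_rot: [-0.0, 0.994, -0.109, 0.0]
force: [-0.5, -0.6, 0.2]
width: 20.2
grip_force: 0.3
```

Call:
drive_tool --motion "0 0 0 0.7 0 0 196;0 0 0 1.4 0 0 196;0 0 0 1.4 0 0 196"

```text
t: 12.35
tcp_pos: [576.2, 4.6, 206.7]
ee_rot: [0.0, 0.994, -0.109, -0.001]
force: [-2.8, 1.0, 1.0]
width: 20.2
grip_force: 1.5
```

Call:
drive_tool --motion "0 0 0 0.7 0 0 196;0 0 0 0.7 0 0 196;0 0 0 0.7 0 0 196"

```text
t: 12.6
tcp_pos: [576.5, 4.4, 206.6]
ee_rot: [0.0, 0.994, -0.109, -0.001]
force: [-5.3, 1.4, 1.9]
width: 20.4
grip_force: 2.6
```

Call:
drive_tool --motion "0 0 0 -3 0 0 196;0 0 0 -8 0 -1 196;0 0 0 -10 0 -35 196;0 0 0 -15 0 -70 108;0 0 0 -23 -30 -100 108;0 0 0 -23 -65 -110 108;0 0 0 -23 -100 -110 108;0 0 0 -23 -132 -110 108;0 0 0 -23 -132 -110 108;0 0 0 -23 -132 -110 108;0 0 0 -23 -132 -110 108"

```text
t: 13.52
tcp_pos: [583.2, 138.1, 316.5]
ee_rot: [0.0, 0.994, -0.109, 0.0]
force: [-0.8, -0.0, 0.4]
width: 49.9
grip_force: 0.0
```

Run:
```python
from h import *
im,d=grab('wrist'); cv2.imwrite('pics/w5.png',cv2.resize(im,(800,600),interpolation=cv2.INTER_CUBIC))
z=np.load('/tmp/wrist.npz'); print(z['p'],z['q'])
```

```text
[583.17078779 138.13284212 316.53853672] [ 7.65288972e-05  9.94082190e-01 -1.08630528e-01  3.71670840e-05]
```

View pics/w5.png

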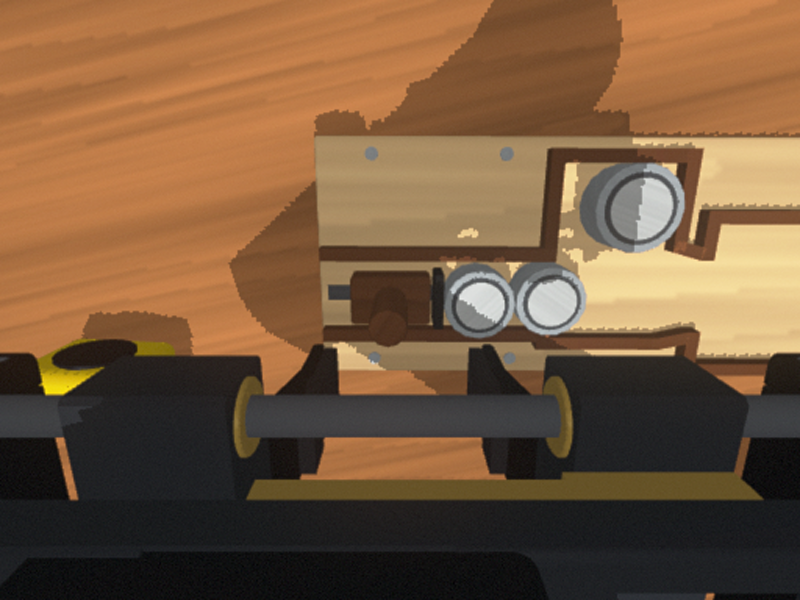

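The big cap is in the bay at (642,208), caps 1 and 2 are at (550,300) and (482,304), and the knob top is at (388,328). The tape measure shows at the left, (100,360), so I'll check its clearance.

Run:
```python
from h import *
k=512/800; c=lambda u,v:(u*k,v*k); t=np.array([543.8,-38.1]);a=np.radians(-12.54);A=np.array([[np.cos(a),np.sin(a)],[-np.sin(a),np.cos(a)]])
f=lambda p:((p[:2]-t)@A.T).round(1)
for n,p,z in [('big',(642,208),38),('c1',(550,300),38),('c2',(482,304),38),('knob',(388,328),84),('tape',(110,352),62)]: print(n,f(pt('wrist',*c(*p),zp=z)),pt('wrist',*c(*p)))
for p in [(553,150),(702,150),(713,211)]: print(f(pt('wrist',*c(*p),zp=22)))
print('tape top cam',f(pt('top',117,176,62)),f(pt('top',100,176,62))); print('tcp',f(env.state()['tcp_pos']))
```

```text
big [55.3 48.1] [608.13835553  -3.24652178  37.77823122]
c1 [ 2.3 94.4] [566.91151567  53.84638017  39.16642089]
c2 [ -0.2 134. ] [573.20635537  92.96852472  39.54464722]
knob [  1.  187.8] [585.29928689 145.07574856  83.29896371]
tape [-20.8 340.9] [590.28976299 321.04391875  33.1504623 ]
[86.4 95.1]
[86.5 10.4]
[52.3 -2.2]
tape top cam [-52.7 327.5] [-58.4 366.2]
tcp [  0.3 180. ]
```

Call:
drive_tool --motion "0 0 0 0 -4 20 108;0 0 0 0.5 -4 45 108;0 0 0 0.5 -4 70 108;0 0 0 0.5 -4 86 108;0 0 0 0.5 -4 87 108;0 0 0 0.5 -4 87 108" --force 15

```text
t: 14.07
tcp_pos: [584.6, 140.9, 229.1]
ee_rot: [0.001, 0.994, -0.109, -0.001]
force: [0.5, 0.3, 0.2]
width: 49.7
grip_force: 0.0
```

Call:
drive_tool --motion "0 0 0 0 0 0 150;0 0 0 0 0 0 180;0 0 0 0 0 0 190;0 0 0 0 0 0 205;0 0 0 0 0 0 205;0 0 0 0 0 0 205"

```text
t: 14.57
tcp_pos: [585.0, 142.5, 230.5]
ee_rot: [-0.001, 0.994, -0.109, 0.001]
force: [-0.1, 2.2, 1.2]
width: 20.3
grip_force: 1.0
```

Call:
drive_tool --motion "0 0 0 0 0 0 255;0 0 0 0 0 0 255;0 0 0 0 0 0 255;0 0 0 0 0 0 255" --force 15

```text
t: 14.9
tcp_pos: [585.0, 142.4, 230.4]
ee_rot: [-0.0, 0.994, -0.109, 0.001]
force: [-0.4, 2.6, 4.1]
width: 19.5
grip_force: 15.0
```

Call:
drive_tool --motion "0 0 0 0 1 0 255;0 0 0 0 3 0 255;0 0 0 0 5 0 255;0 0 0 0 7 0 255;0 0 0 0 9 0 255;0 0 0 0 11 0 255;0 0 0 0 13 0 255;0 0 0 0 15 0 255;0 0 0 0 17 0 255;0 0 0 0 19 0 255;0 0 0 0 21 0 255;0 0 0 0 23 0 255"

```text
t: 15.9
tcp_pos: [580.0, 119.6, 230.4]
ee_rot: [-0.0, 0.994, -0.109, 0.001]
force: [-1.2, 2.8, 6.5]
width: 19.7
grip_force: 15.0
```

Call:
drive_tool --motion "0 0 0 0 2 0 255;0 0 0 0 4 0 255;0 0 0 0 6 0 255;0 0 0 0 8 0 255;0 0 0 0 10 0 255;0 0 0 0 12 0 255;0 0 0 0 14 0 255;0 0 0 0 16 0 255;0 0 0 0 18 0 255;0 0 0 0 20 0 255;0 0 0 0 22 0 255;0 0 0 0 24 0 255"

```text
t: 16.9
tcp_pos: [574.7, 96.2, 230.4]
ee_rot: [-0.0, 0.994, -0.109, 0.001]
force: [-1.4, 2.6, 6.1]
width: 19.4
grip_force: 15.0
```

Call:
drive_tool --motion "0 0 0 0 2 -0.3 255;0 0 0 0 4 -0.6 255;0 0 0 0 6 -1 255;0 0 0 0 8 -1 255;0 0 0 0 10 -1 255;0 0 0 0 12 -1 255;0 0 0 0 14 -1 255;0 0 0 0 16 -1 255;0 0 0 0 18 -1 255"

```text
t: 17.65
tcp_pos: [570.8, 78.4, 230.5]
ee_rot: [-0.0, 0.994, -0.109, 0.0]
force: [3.9, 1.3, -2.7]
width: 19.6
grip_force: 15.0
```

Call:
drive_tool --motion "0 0 0 0 2 0 255;0 0 0 0 4 0 255;0 0 0 0 6 0 255;0 0 0 0 8 0 255;0 0 0 0 10 0 255;0 0 0 0 12 0 255"

```text
t: 18.15
tcp_pos: [568.2, 66.7, 230.6]
ee_rot: [-0.0, 0.994, -0.109, 0.0]
force: [4.8, 1.1, -5.0]
width: 19.6
grip_force: 15.0
```

Run:
```python
from h import *
im,d=grab('wrist'); cv2.imwrite('pics/w6.png',cv2.resize(im,(800,600),interpolation=cv2.INTER_CUBIC))
```

View pics/w6.png

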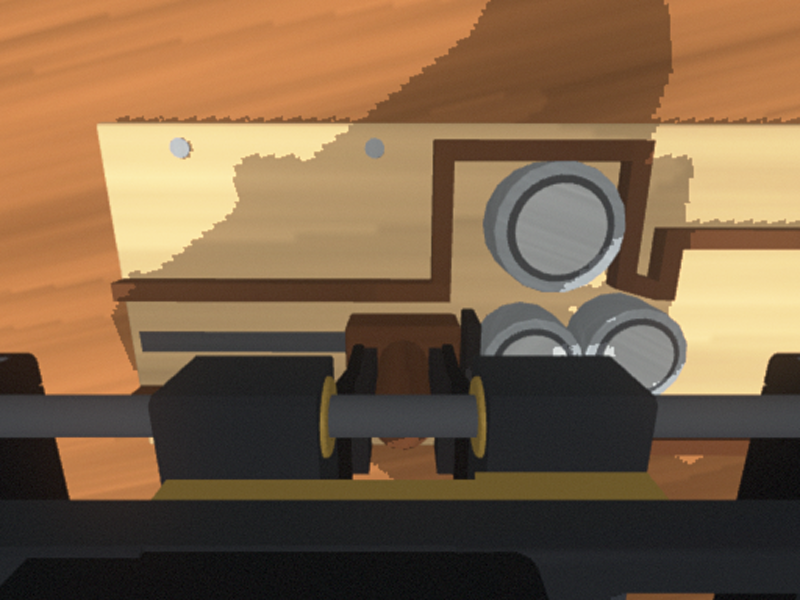

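Cap1 is at (640,347), leaning slightly toward the bay as it enters the throat taper. Cap2 is behind it at (530,350), and the big cap is unmoved in the bay at (563,226). I continue gently.

Call:
drive_tool --motion "0 0 0 0.4 1.5 0.3 255;0 0 0 0.8 3 0.7 255;0 0 0 0.8 4.5 0.7 255;0 0 0 0.8 6 0.7 255;0 0 0 0.8 7.5 0.7 255;0 0 0 0.8 9 0.7 255"

```text
t: 18.7
tcp_pos: [566.5, 57.8, 230.4]
ee_rot: [0.0, 0.994, -0.109, -0.0]
force: [-1.6, 2.8, 4.7]
width: 19.6
grip_force: 15.0
```

Call:
drive_tool --motion "0 0 0 0 1.5 0 255;0 0 0 0 3 0 255;0 0 0 0 4.5 0 255;0 0 0 0 6 0 255;0 0 0 0 7.5 0 255;0 0 0 0 9 0 255"

```text
t: 19.2
tcp_pos: [564.5, 49.0, 230.4]
ee_rot: [0.0, 0.994, -0.109, -0.001]
force: [-1.3, 1.8, 5.8]
width: 19.4
grip_force: 15.0
```

Call:
drive_tool --motion "0 0 0 0 2 0 255;0 0 0 0 4 -0.3 255;0 0 0 0 6 -0.3 255;0 0 0 0 8 -0.3 255;0 0 0 0 10 -0.3 255;0 0 0 0 12 -0.3 255;0 0 0 0 14 -0.3 255;0 0 0 0 16 -0.3 255"

```text
t: 19.87
tcp_pos: [561.1, 33.2, 230.4]
ee_rot: [0.0, 0.994, -0.109, -0.001]
force: [-3.6, 2.9, 5.0]
width: 19.3
grip_force: 15.0
```

Call:
drive_tool --motion "0 0 0 0 2 0 255;0 0 0 0 4 0 255;0 0 0 0 6 0 255;0 0 0 0 8 0 255;0 0 0 0 10 0 255;0 0 0 0 12 0 255;0 0 0 0 14 0 255;0 0 0 0 16 0 255"

```text
t: 20.53
tcp_pos: [557.6, 17.6, 230.4]
ee_rot: [0.0, 0.994, -0.109, -0.001]
force: [-2.4, 2.7, 6.1]
width: 19.6
grip_force: 15.0
```

Call:
drive_tool --motion "0 0 0 0 2 0 255;0 0 0 0 4 0 255;0 0 0 0 6 0 255;0 0 0 0 8 0 255;0 0 0 0 10 0 255;0 0 0 0 12 0 255;0 0 0 0 14 0 255;0 0 0 0 16 0 255"

```text
t: 21.2
tcp_pos: [554.1, 2.0, 230.4]
ee_rot: [0.0, 0.994, -0.109, -0.001]
force: [-2.3, 2.1, 5.8]
width: 19.4
grip_force: 15.0
```

Call:
drive_tool --motion "0 0 0 0 2 0 255;0 0 0 0 4 0 255;0 0 0 0 6 0 255;0 0 0 0 8 0 255;0 0 0 0 10 0 255;0 0 0 0 12 0 255;0 0 0 0 14 0 255;0 0 0 0 16 0 255;0 0 0 0 18 0 255;0 0 0 0 20 0 255;0 0 0 0 22 0 255"

```text
t: 22.12
tcp_pos: [549.3, -19.5, 230.4]
ee_rot: [0.0, 0.994, -0.109, -0.001]
force: [-1.5, 2.3, 5.4]
width: 19.9
grip_force: 15.0
```

Call:
drive_tool --motion "0 0 0 0 1 0 255;0 0 0 0 2 0 255;0 0 0 0 3 0 255;0 0 0 0 4 0 255;0 0 0 0 5 0 255"

```text
t: 22.53
tcp_pos: [548.2, -24.4, 230.4]
ee_rot: [0.0, 0.994, -0.109, -0.001]
force: [-2.3, 2.6, 6.4]
width: 19.8
grip_force: 15.0
```

Call:
drive_tool --motion "0 0 0 0 1 0 255;0 0 0 0 2 0 255;0 0 0 0 3 0 255;0 0 0 0 4 0 255;0 0 0 0 4 0 255"

```text
t: 22.95
tcp_pos: [547.6, -26.3, 230.4]
ee_rot: [-0.002, 0.994, -0.109, 0.0]
force: [-3.4, 12.3, 7.0]
width: 19.4
grip_force: 15.0
```

Call:
drive_tool --motion "0 0 0 0 1 0 255;0 0 0 0 1 0 255;0 0 0 0 1 0 255;0 0 0 0 0 0 255"

```text
t: 23.28
tcp_pos: [547.6, -26.2, 230.4]
ee_rot: [-0.001, 0.994, -0.109, 0.0]
force: [-2.7, 8.5, 4.7]
width: 19.9
grip_force: 15.0
```

The pusher is firm at its hard stop. I release it and lift.

Call:
drive_tool --motion "0 0 0 0 -1 0 255;0 0 0 0 -1 0 200;0 0 0 0 -1 0 150;0 0 0 0 -1 0 108;0 0 0 0 -1 0 108;0 0 0 0 -1 0 108"

```text
t: 23.78
tcp_pos: [547.8, -27.5, 229.8]
ee_rot: [0.0, 0.994, -0.109, -0.001]
force: [0.2, 0.2, 0.0]
width: 38.9
grip_force: 0.0
```

Call:
drive_tool --motion "0 0 0 0 0 -15 108;0 0 0 0 0 -45 108;0 0 0 0 0 -80 108;0 0 0 -40 0 -110 108;0 0 0 -80 0 -120 108;0 0 0 -80 0 -120 108;0 0 0 -80 0 -120 108"

```text
t: 24.37
tcp_pos: [467.9, -10.1, 351.6]
ee_rot: [-0.0, 0.994, -0.108, 0.001]
force: [-1.0, 0.2, -0.4]
width: 50.2
grip_force: 0.0
```

Run:
```python
from h import *
im,d=grab('wrist'); cv2.imwrite('pics/w7.png',cv2.resize(im,(800,600),interpolation=cv2.INTER_CUBIC))
```

```text
(no output)
```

View pics/w7.png

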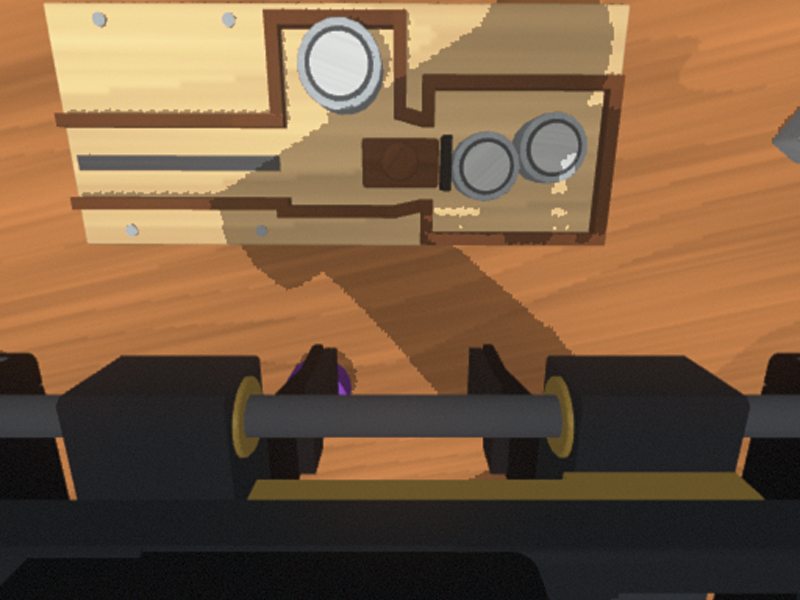

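The big cap is in the bay at (340,64) against the back wall. Both small caps are out in the tray at (486,165) and (551,147), the pusher is fully forward with the knob at (400,160), and the gripper is clear.

```bash
python3 -c "
from bench import env
print(env.hand_in())"
```

```text
the job is handed in; nothing more can be done
None
```

The job is done and handed in: the big cap is in the side bay, both smaller caps went out through the throat into the tray, and the pusher was run to its hard stop and released; no verdict was shown.

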